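# Close the bead kiln and hold its switch at the third click

## Robot

A 6-joint arm with a two-finger parallel gripper is mounted at the origin on the work surface. World frame = base frame: x ahead of the robot, y to its left, z up, the work surface at z = 0. Lengths are in mm, angles in rad, forces in N, time in s.
With the tool pointing down it reaches from about 325 to 775 mm from the base axis. Payload 5.5 kg.
Tool frame: the origin (TCP) lies between the finger pads; the fingertips stand ctrl.finger_overhang ahead of it and the grasp point (between the pads) lies 2 mm behind it (ctrl.finger_overhang is the distance from the TCP to the fingertips, in mm); x points along the fingers, y is the direction in which the jaws open and shut, and the axes are right-handed (so a half turn about x gives the same grasp; the last joint's range is limited). The gripper opens to 88 mm and grips with 3 to 60 N. Pads are 20 mm wide; open, the fingers measure 115 mm over their backs; the gripper's body (75 mm by 178 mm) begins 61 mm behind the grasp point.
Start: joints at [-1.257, 0.091, 1.231, -0, 1.82, -0.057], TCP at [217.417, -559.237, 239.631] pointing down, gripper open.
Joint ranges: [-2.87, 2.87], [-0.86, 2.18], [0.17, 2.46], [-1.51, 4.65], [0.06, 2.69], [-2.65, 2.65]. Speed limits (rad/s): [2.57, 2.57, 3.01, 3.14, 3.14, 3.14].

## Interface

Orientations are given as a rotation vector (axis times angle).
In Python, from cell import readout, imaging, ticket, ctrl gives the robot as it stands.
- The arm moves only by the tool step_arm, never from a script. Its arguments are lists of equal length, an entry for each row: "dp": the shift along the world's x, y, z normalised to -1 to 1, where 1 is 15 cm, a list of three; "rot": the turn, a rotation vector about the world's x, y, z normalised to -1 to 1, where 1 is 90 degrees, a list of three. In form: {"dp": [[x, y, z], ...], "rot": [[wx, wy, wz], ...]}. A call has 1 to 8 rows; each row is the pose to reach, as a shift and turn from the pose commanded when the call began; what a row does not reach only later rows make up. A row lasts 1/10 s, in which the tool goes at most 50 mm and 8.59 degrees, less where a joint would pass 70% of its speed; a pose out of reach is approached as far as the arm can. A call with a number of a shift or a turn outside -1 to 1 is refused whole. A call with a gripper value outside its range is refused whole. "hand" is the gripper command: -1 is fully open, 1 is shut, values between are in proportion, set as the call begins (left out, the last holds). The fingers move at their own pace and stop on an object; the grip force is fixed at half the most. Time passes only in rows, so rows that repeat a pose let the fingers close. It gives the time, the measured TCP pose, the force and the opening at its end, in the units of the state.
- readout.read_state(): the state, without advancing time (a new reading comes with each control period).
- imaging.snapshot(name): name is "scene" or "top" or "wrist"; returns a dict with "pixels" (480x640x3 uint8, blue, green, red), "z_map" (480x640 float32, mm along the optical axis (not along the pixel's ray), 0 where there is no reading), "fx", "fy", "cx", "cy" (pixels), "origin" and "rotation" of the camera in the world. Camera axes: x right, y down, z forward; pixel columns grow to the right and rows downward; lengths in mm; the calibration is good to about 2 mm. The wrist camera is an equidistant fisheye: a pixel r from the principal point sees the ray r / f radians off the axis. A picture is of the moment at which its call begins.
- ticket.finish_job(): hands the job in, once; it reports no verdict.
The state is a dict: "t": time; "q": joint angles; "joint_vel": joint speeds; "tau": joint torques, N m; "ee_pos": TCP position; "ee_rot": TCP orientation; "force": force on the tool from outside, world axes, zero at the start; "ft_torque": the same for the moment, N m; "finger_gap": opening from 0.0 (shut) to 1.0 (fully open).
Only numpy, scipy, OpenCV 4.12 (cv2) and the standard library are available. Lean on these libraries where they do the work, as an engineer would, in place of code of your own. Each camera call takes 0.05 s, during which the arm holds its last target.

## Task

Close the kiln: pick up the loose lid by its handle, lower it without dropping it until it sits seated and level on the kiln's rim, and let go of it. Then turn the kiln's switch handle clockwise from off to its third click, not past it, and finish while still gripping it there: the switch is sprung and runs back to off when let go, so somebody has to hold it until the kiln's relay has pulled in. Leave the other things on the bench alone.

Things in the scene. Friction and masses are not known exactly. Their poses are not given: they have to be found in the camera images.
- lid_grip (a point): Centre of the wooden handle bar on the loose kiln lid: bar 112 mm long, 16 mm wide, 18 mm high, on two thin posts 50 mm either side of the middle, 27 mm of free room under it. The point is on the lid's axis, 36 mm above the lid disc's top face. Its x axis runs along the bar, y across it, z up out of the lid.
- lid_seat (a point): Centre of the lid disc's underside, 58 mm straight below lid_grip. The lid (0.4 to 0.7 kg) is a pale brick disc in a steel band, 188 mm diameter, 22 mm thick, with a plug 108 mm in diameter and 12 mm high under it. It starts standing on its plug on the bench. When seated this point is at kiln_rim; which way the handle runs does not matter.
- kiln_rim (a point): Centre of the kiln's open mouth, level with the flat top of its brick rim, 150 mm above the bench; z up. The kiln is a fixed round steel-jacketed drum, 205 mm diameter, its chamber 120 mm wide with glass beads deep inside. The lid's plug goes in the mouth and the disc's underside lies flat on the rim. The y axis points to the grey switch box at its side.
- switch_grip (a point): Point on the vertical turning axis of the black switch handle, 200 mm from kiln_rim along the kiln's y, half-way up its bar grip: bar 46 mm long, 14 mm thick, top 16 mm above this point; below it a skirt disc, 54 mm diameter, 18 mm below this point. The box top (130 x 130 mm) is 26 mm below. x runs along the bar to its pointed end (white line), z up; the axes turn with the switch.
- switch (a joint): Turn of the switch in rad: 0 at off (start; the dial's long dash), growing clockwise from above to 2.51. Six click stops (short dashes) 24 degrees (0.419 rad) apart: third at 1.257. A spring pulls to off all the way (0.07 N m at off, 0.11 at the third); the notches add a ripple of 0.05 N m: most 6 degrees past each stop, least 6 degrees before the next. Turn it in one grip.
- jar_center (a point): Middle of a closed glass jar with a steel cap, 68 mm diameter, 85 mm high, standing on the bench: leave alone.
- kiln_shelf_center (a point): Middle of a flat round clay kiln shelf, 110 mm diameter, 12 mm thick, lying on the bench: leave alone.
- paddle_block (a point): Middle of the brass block (80 x 52 x 20 mm) of a shaping paddle lying on the bench; its x axis points away from the handle, which is 22 mm thick and ends 175 mm behind this point: leave alone.
Mind the look-alikes: they are no part of the job. What is meant by the part that bears lid_grip is not orange or purple, and is the larger of those in its own colour.

How it is judged:
By the outcome, as a careful person would: the job done as asked, in the order asked, and still so for the second after the job is handed in, while the arm keeps its last pose, push and grip.
It also fails if it takes over 64 s, if anything falls off the work surface, if the arm or the gripper's body presses on something with over 40 N, if the wrist force passes 120 N, or if a joint passes its speed limit or range.

## Working session

There is one attempt and no reset: what is moved stays moved. The work goes in short steps, Python scripts to look and compute and a tool call to move; the robot and the scene stay as the last step left them, time stands still between calls to the robot, and variables do not carry over. Pictures are saved under pics/ and viewed, and the job is handed in when it is done.

Besides the shell and the picture viewer there is one more tool, called as a command line: name --argument value ..., lists and objects as JSON in quotes. step_arm: Moves the arm, as the interface text tells. Scaled input: -1 to 1 covers 15 cm each way for a shift and 90 degrees each way for a turn. Its arguments: {"type":"object","properties":{"dp":{"type":"array","items":{"type":"array","items":{"type":"number"}}},"rot":{"type":"array","items":{"type":"array","items":{"type":"number"}}},"hand":{"type":"number"}},"required":["dp","rot"]}

```bash
ls; mkdir -p pics; python3 - <<'E'
from cell import readout, imaging, ctrl
import cv2,numpy as np
s=readout.read_state();print(s);print(ctrl.finger_overhang)
for n in("scene","top"):
    d=imaging.snapshot(n);cv2.imwrite(f"pics/{n}0.png",d["pixels"]);np.savez(f"{n}0.npz",**d)
    print(n,d["fx"],d["cx"],d["cy"],d["origin"],d["rotation"])
E
```

```text
pics
{'t': 0.0, 'q': array([-1.25668876e+00,  9.18547130e-02,  1.23187684e+00, -3.33243416e-05,
        1.81980138e+00, -5.67070401e-02]), 'joint_vel': array([ 0.00125113, -0.00110632, -0.00011927,  0.00067634,  0.00178935,
        0.00148537]), 'tau': array([ 6.29961578e-04, -4.46454692e+01, -4.06446505e+01,  6.98741083e-02,
        2.93699896e-02, -1.14370939e-04]), 'ee_pos': array([ 217.32713825, -558.97276253,  238.51444567]), 'ee_rot': array([ 2.0193838 ,  0.38077692, -2.01996135]), 'force': array([ 0.44644471,  0.2061552 , -0.70837138]), 'ft_torque': array([ 0.00471778, -0.00735325, -0.04314343]), 'finger_gap': 1.001898050241208}
17.0
scene 449.6652086958353 315.37108570687224 224.94734790096797 [ 926.78772695 -160.65804675  890.04510524] [-2.25676932 -1.31978877  0.37273419]
top 553.4580651812645 328.0298014787624 240.6971410196283 [ 302.30128821   75.77734892 1190.10796408] [-2.10836323  2.13125239 -0.14635689]
```

View pics/scene0.png

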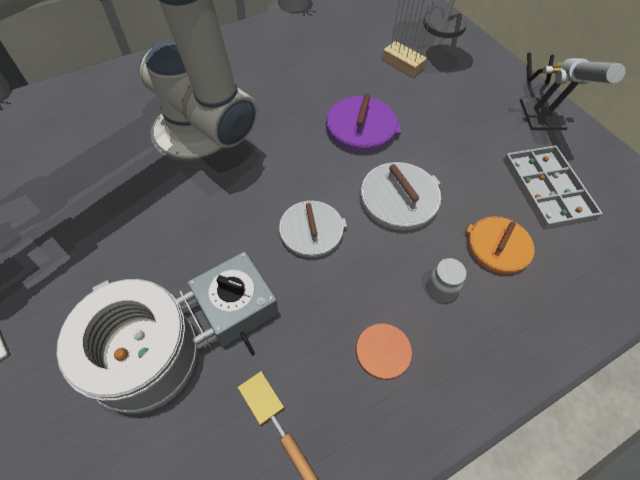

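View pics/top0.png

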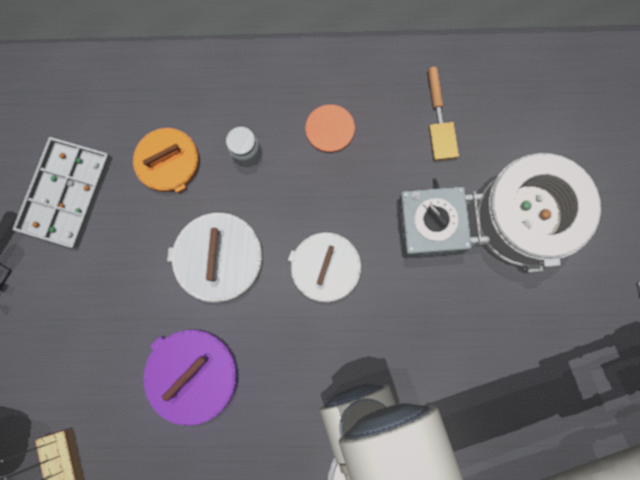

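Top view candidates: large white lid (217,257), small white lid (326,267), orange (166,160), purple (190,377). The larger white one fits, since it is neither orange nor purple and is the bigger of its colour. Next I'll measure it and enlarge it.

```bash
cat > h.py <<'E'
import numpy as np,cv2
from scipy.spatial.transform import Rotation as R
def load(n): return dict(np.load(n+".npz"))
def cloud(d):
    v,u=np.mgrid[0:480,0:640]; z=d["z_map"].astype(float)
    p=np.stack([(u-d["cx"])/d["fx"]*z,(v-d["cy"])/d["fy"]*z,z],-1)
    P=p@R.from_rotvec(d["rotation"]).as_matrix().T+d["origin"]
    P[z==0]=np.nan; return P
def ray(d,u,v,h):
    r=R.from_rotvec(d["rotation"]).as_matrix()@np.array([(u-d["cx"])/d["fx"],(v-d["cy"])/d["fy"],1])
    return d["origin"]+r*(h-d["origin"][2])/r[2]
E
python3 - <<'E'
from h import *
for n in("top0","scene0"):
    d=load(n);P=cloud(d);hsv=cv2.cvtColor(d["pixels"],cv2.COLOR_BGR2HSV)
    print(n,"valid",np.mean(d["z_map"]>0))
    pts={"top0":dict(big=(195,257),bar=(212,257),small=(310,267),orange=(150,175),rim=(585,180),box=(412,245),sw=(436,216),table=(270,330)),
         "scene0":dict(big=(385,205),bar=(404,180),rim=(80,330),box=(258,290),sw=(230,283),table=(300,320))}[n]
    for k,(u,v) in pts.items(): print(k,P[v,u].round(1))
    im=d["pixels"]
    crops={"top0":[(150,190,130,130),(395,180,80,80)],"scene0":[(340,140,120,100),(185,245,100,100)]}[n]
    out=[cv2.resize(im[y:y+h,x:x+w],(390,390*h//w),interpolation=cv2.INTER_CUBIC) for x,y,w,h in crops]
    H=max(o.shape[0] for o in out)
    out=[cv2.copyMakeBorder(o,0,H-o.shape[0],0,0,0) for o in out]
    cv2.imwrite(f"pics/crop_{n}.png",np.hstack(out))
E
```

```text
top0 valid 0.9959700520833333
big [467.2 392.9  34.8]
bar [460.7 346.4  76.7]
small [444.2 149.1  24.1]
orange [652.3 501.5  24.7]
rim [ 590.1 -386.4  150.4]
box [479.1 -60.8  83.7]
sw [ 528.6 -103.8  128.1]
table [313.  235.9   2.9]
scene0 valid 0.996181640625
big [483.8 290.9  36.9]
bar [469.1 346.3  80.2]
rim [ 506.5 -367.7  150.6]
box [557.6 -66.6  87.5]
sw [ 538.8 -110.6  129.3]
table [ 6.211e+02 -9.900e+00  3.000e-01]
```

View pics/crop_top0.png

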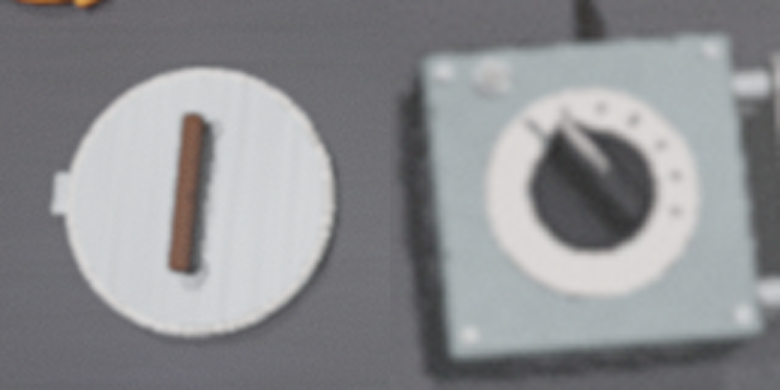

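View pics/crop_scene0.png

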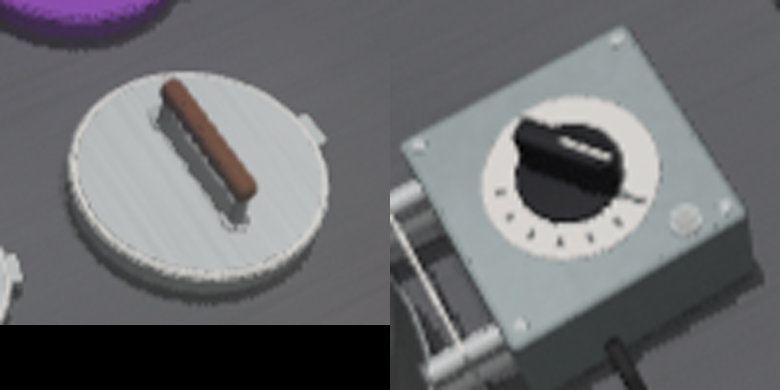

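The enlarged crops confirm the large white lid with a brown bar (top view: disc 217,257, bar 212,257). The switch pointer sits at the long dash. Next are the fits.

```bash
cat > fit.py <<'E'
from h import *
def rect(P2):
    c,wh,a=cv2.minAreaRect((P2*1.0).astype(np.float32)); 
    if wh[0]<wh[1]: a+=90
    return np.round(c,1),np.round(wh,1),round(a%180,1)
def near(P,c,r): return np.hypot(P[...,0]-c[0],P[...,1]-c[1])<r
def circ(p):
    A=np.c_[2*p,np.ones(len(p))];s=np.linalg.lstsq(A,(p**2).sum(1),rcond=None)[0]
    return s[:2].round(1),round(float(np.sqrt(s[2]+s[0]**2+s[1]**2)),1)
def disc(P,c,r,lo,hi):
    m=near(P,c,r)&(P[...,2]>lo)&(P[...,2]<hi); m8=m.astype(np.uint8)
    cs=max(cv2.findContours(m8,cv2.RETR_EXTERNAL,cv2.CHAIN_APPROX_NONE)[0],key=cv2.contourArea)
    cs=cv2.convexHull(cs)[:,0]
    q=P[cs[:,1],cs[:,0],:2]; q=q[~np.isnan(q).any(1)]
    c,rr=circ(q)
    for _ in range(4):
        e=abs(np.hypot(*(q-c).T)-rr); q2=q[e<max(2.5,np.median(e)*2)]; c,rr=circ(q2)
    return c,rr,len(q2),np.round(np.nanmedian(P[m][:,2]),1)
E
python3 - <<'E'
from fit import *
for n in("top0","scene0"):
    d=load(n);P=cloud(d)
    print(n)
    print(" lid",disc(P,(460,346),130,26,44))
    m=near(P,(465,346),75)&(P[...,2]>62)&(P[...,2]<90); print(" bar",rect(P[m][:,:2]),P[m].mean(0).round(1))
    print(" rim",disc(P,(545,-310),140,140,158))
    m=near(P,(535,-107),32)&(P[...,2]>110); print(" sw",rect(P[m][:,:2]),P[m].mean(0).round(1),m.sum())
    m=near(P,(535,-107),100)&(P[...,2]>76)&(P[...,2]<92); print(" box",rect(P[m][:,:2]))
    # chamber hole edge
    # other things heights
E
```

```text
top0
 lid (array([468.8, 347.6]), 95.1, 34, np.float64(34.2))
 bar (array([468.5, 347.3]), array([ 17.5, 109.9]), 176.4) [467.5 346.   77. ]
 rim (array([ 545. , -310.6]), 102.3, 43, np.float64(149.1))
 sw (array([ 534.1, -109.7]), array([51.6, 16.2]), 39.3) [ 531.8 -109.2  124.1] 218
 box (array([ 532.2, -121.5]), array([130.9, 151.4]), 94.2)
scene0
 lid (array([468.7, 346.4]), 94.9, 30, np.float64(35.1))
 bar (array([468.4, 346.3]), array([ 16.8, 111.8]), 175.4) [472.  344.3  76.3]
 rim (array([ 543.5, -310.8]), 102.1, 41, np.float64(150.7))
 sw (array([ 533.2, -109.8]), array([51.5, 14.5]), 39.8) [ 534.4 -111.2  124.3] 254
 box (array([ 531.2, -121.3]), array([131.9, 150.1]), 93.8)
```

```bash
python3 - <<'E'
from h import *
for v,q1,q6 in (([2.0193838,0.38077692,-2.01996135],-1.2567,-.0567),):
    M=R.from_rotvec(v).as_matrix();print(M.round(3)); print(np.degrees(np.arctan2(M[1,1],M[0,1])),np.degrees([q1,q6]))
E
```

```text
[[-0.001  0.362 -0.932]
 [ 0.002 -0.932 -0.362]
 [-1.    -0.002 -0.   ]]
-68.75435270916117 [-72.00360611  -3.2486707 ]
```

```bash
python3 - <<'E'
from h import *
d=load("top0");P=cloud(d)
for u,v in((535,265),(530,268),(552,262),(545,264),(172,255),(169,255),(480,190),(436,190)): print(u,v,P[v,u].round(0))
E
```

```text
535 265 [ 441. -319.   38.]
530 268 [ 434. -305.   48.]
552 262 [ 435. -317.  137.]
545 264 [ 431. -304.  137.]
172 255 [473. 445.  28.]
169 255 [473. 451.  29.]
480 190 [ 613. -224.   -1.]
436 190 [ 592. -113.   87.]
```

step_arm --dp '[[0.12, 0.12, 0.03], [0.25, 0.25, 0.06], [0.38, 0.38, 0.1], [0.5, 0.5, 0.13], [0.62, 0.62, 0.15], [0.75, 0.75, 0.15], [0.87, 0.87, 0.15], [1, 1, 0.15]]' --rot '[[0, 0, -0.04], [0, 0, -0.08], [0, 0, -0.12], [0, 0, -0.16], [0, 0, -0.2], [0, 0, -0.24], [0, 0, -0.28], [0, 0, -0.28]]' --hand -1

```text
t: 0.9
ee_pos: [367.9, -408.4, 261.6]
ee_rot: [-2.184, 0.077, 2.186]
force: [-0.3, -1.1, -0.8]
finger_gap: 0.999
```

step_arm --dp '[[0.15, 0.16, 0], [0.28, 0.32, 0], [0.4, 0.5, 0], [0.5, 0.66, 0], [0.58, 0.84, 0], [0.66, 1, 0]]' --rot '[[0, 0, 0], [0, 0, 0], [0, 0, 0], [0, 0, 0], [0, 0, 0], [0, 0, 0]]'

```text
t: 1.5
ee_pos: [466.8, -257.9, 261.6]
ee_rot: [-2.185, 0.074, 2.187]
force: [0.7, -0.8, 0.8]
finger_gap: 1.001
```

step_arm --dp '[[0, 0.2, 0], [0, 0.4, 0], [0, 0.6, 0], [0, 0.8, 0], [0, 1, 0]]' --rot '[[0, 0, 0], [0, 0, 0], [0, 0, 0], [0, 0, 0], [0, 0, 0]]'

```text
t: 2.0
ee_pos: [466.1, -108.0, 261.6]
ee_rot: [-2.185, 0.075, 2.187]
force: [1.0, -0.5, 0.3]
finger_gap: 1.002
```

step_arm --dp '[[0, 0.2, 0], [0, 0.4, 0], [0, 0.6, 0], [0, 0.8, 0], [0, 1, 0]]' --rot '[[0, 0, 0], [0, 0, 0], [0, 0, 0], [0, 0, 0], [0, 0, 0]]'

```text
t: 2.5
ee_pos: [466.1, 42.0, 261.7]
ee_rot: [-2.186, 0.076, 2.187]
force: [0.6, -0.4, -0.1]
finger_gap: 1.001
```

step_arm --dp '[[0, 0.2, 0], [0, 0.4, 0], [0, 0.6, 0], [0, 0.8, 0], [0, 1, 0]]' --rot '[[0, 0, 0], [0, 0, 0], [0, 0, 0], [0, 0, 0], [0, 0, 0]]'

```text
t: 3.0
ee_pos: [466.1, 192.0, 261.7]
ee_rot: [-2.186, 0.076, 2.187]
force: [0.1, 0.2, 0.5]
finger_gap: 0.999
```

step_arm --dp '[[0, 0.2, -0.1], [0, 0.4, -0.2], [0, 0.6, -0.3], [0, 0.8, -0.4], [0, 0.95, -0.5], [0, 1, -0.6], [0, 1, -0.6]]' --rot '[[0, 0, 0], [0, 0, 0], [0, 0, 0], [0, 0, 0], [0, 0, 0], [0, 0, 0], [0, 0, 0]]'

```text
t: 3.7
ee_pos: [465.2, 340.6, 168.6]
ee_rot: [-2.184, 0.078, 2.194]
force: [-0.6, -0.4, -0.4]
finger_gap: 1.001
```

```bash
cat > st.py <<'E'
from h import *
from cell import readout
def st():
    s=readout.read_state();M=R.from_rotvec(s["ee_rot"]).as_matrix()
    print("t",round(s["t"],2),"pos",s["ee_pos"].round(1),"yaw",np.degrees(np.arctan2(M[1,1],M[0,1])).round(1),"x",M[:,0].round(3),"F",s["force"].round(1),"T",s["ft_torque"].round(2),"gap",round(s["finger_gap"]*88,1),"q",s["q"].round(2));return s
E
python3 - <<'E'
from st import *
from cell import imaging
st();d=imaging.snapshot("wrist");cv2.imwrite("pics/w1.png",d["pixels"]);np.savez("w1.npz",**d)
E
```

```text
t 3.7 pos [465.2 340.6 168.6] yaw -93.9 x [-0.005 -0.003 -1.   ] F [-0.6 -0.4 -0.4] T [ 0.04  0.04 -0.02] gap 88.1 q [ 0.57  0.03  1.42 -0.    1.7   2.21]
```

View pics/w1.png

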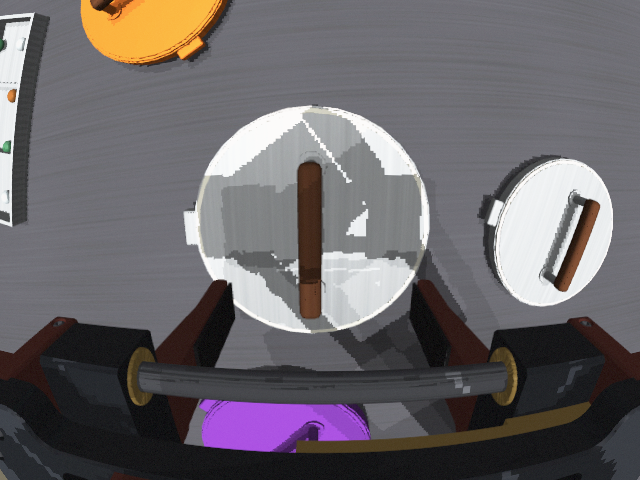

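The wrist picture shows the bar upright at column 310 and the jaws centred on about 323, so a shift of about 6 mm towards +y is needed, which agrees with the fit. Descending.

step_arm --dp '[[0.015, 0.04, 0], [0.015, 0.04, -0.1], [0.015, 0.04, -0.2], [0.015, 0.04, -0.3], [0.015, 0.04, -0.4], [0.015, 0.04, -0.47], [0.015, 0.04, -0.5], [0.015, 0.04, -0.5]]' --rot '[[0, 0, 0], [0, 0, 0], [0, 0, 0], [0, 0, 0], [0, 0, 0], [0, 0, 0], [0, 0, 0], [0, 0, 0]]'

```text
t: 4.55
ee_pos: [468.3, 346.5, 96.1]
ee_rot: [-2.185, 0.076, 2.188]
force: [0.1, -0.5, 0.4]
finger_gap: 0.998
```

```bash
python3 - <<'E'
from st import *
st()
E
```

```text
t 4.55 pos [468.3 346.5  96.1] yaw -94.0 x [-0.001 -0.001 -1.   ] F [ 0.1 -0.5  0.4] T [ 0.04  0.01 -0.04] gap 87.8 q [0.58 0.07 1.51 0.   1.57 2.22]
```

step_arm --dp '[[0, 0, -0.07], [0, 0, -0.14], [0, 0, -0.185], [0, 0, -0.185], [0, 0, -0.185]]' --rot '[[0, 0, 0], [0, 0, 0], [0, 0, 0], [0, 0, 0], [0, 0, 0]]'

```text
t: 5.05
ee_pos: [468.6, 346.7, 69.1]
ee_rot: [-2.186, 0.076, 2.187]
force: [-0.1, 0.0, -0.6]
finger_gap: 1.0
```

step_arm --dp '[[0, 0, 0], [0, 0, 0], [0, 0, 0], [0, 0, 0], [0, 0, 0], [0, 0, 0], [0, 0, 0], [0, 0, 0]]' --rot '[[0, 0, 0], [0, 0, 0], [0, 0, 0], [0, 0, 0], [0, 0, 0], [0, 0, 0], [0, 0, 0], [0, 0, 0]]' --hand 1

```text
t: 5.85
ee_pos: [468.7, 346.8, 69.4]
ee_rot: [-2.186, 0.075, 2.186]
force: [0.6, -1.0, 0.9]
finger_gap: 0.31
```

```bash
python3 - <<'E'
from st import *
from cell import imaging
st();d=imaging.snapshot("wrist");cv2.imwrite("pics/w2.png",d["pixels"]);np.savez("w2.npz",**d)
E
```

```text
t 5.85 pos [468.7 346.8  69.4] yaw -94.0 x [-0. -0. -1.] F [ 0.6 -1.   0.9] T [-0.   -0.06  0.03] gap 27.3 q [0.58 0.08 1.55 0.   1.52 2.22]
```

View pics/w2.png

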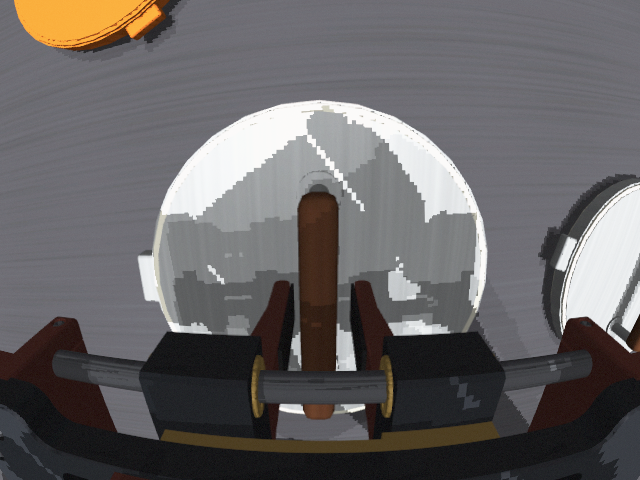

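The bar (column 318) sits centred between the fingers (about 290 and 357), which are still closing. I'll let them finish, then lift slowly.

step_arm --dp '[[0, 0, 0], [0, 0, 0], [0, 0, 0], [0, 0, 0], [0, 0, 0]]' --rot '[[0, 0, 0], [0, 0, 0], [0, 0, 0], [0, 0, 0], [0, 0, 0]]'

```text
t: 6.4
ee_pos: [468.7, 347.1, 69.4]
ee_rot: [-2.186, 0.074, 2.186]
force: [1.3, 4.0, -0.6]
finger_gap: 0.18
```

step_arm --dp '[[0, 0, 0.02], [0, 0, 0.05], [0, 0, 0.09], [0, 0, 0.13], [0, 0, 0.16], [0, 0, 0.18], [0, 0, 0.18], [0, 0, 0.18]]' --rot '[[0, 0, 0], [0, 0, 0], [0, 0, 0], [0, 0, 0], [0, 0, 0], [0, 0, 0], [0, 0, 0], [0, 0, 0]]'

```text
t: 7.2
ee_pos: [468.6, 346.7, 96.3]
ee_rot: [-2.186, 0.076, 2.186]
force: [-0.2, 0.8, -7.1]
finger_gap: 0.181
```

```bash
python3 - <<'E'
from st import *
from fit import *
from cell import imaging
st()
d=imaging.snapshot("scene");cv2.imwrite("pics/s2.png",d["pixels"]);np.savez("s2.npz",**d)
E
```

```text
t 7.2 pos [468.6 346.7  96.3] yaw -94.0 x [-0. -0. -1.] F [-0.2  0.8 -7.1] T [ 0.03  0.03 -0.01] gap 15.9 q [ 0.58  0.06  1.51 -0.    1.56  2.22]
```

View pics/s2.png

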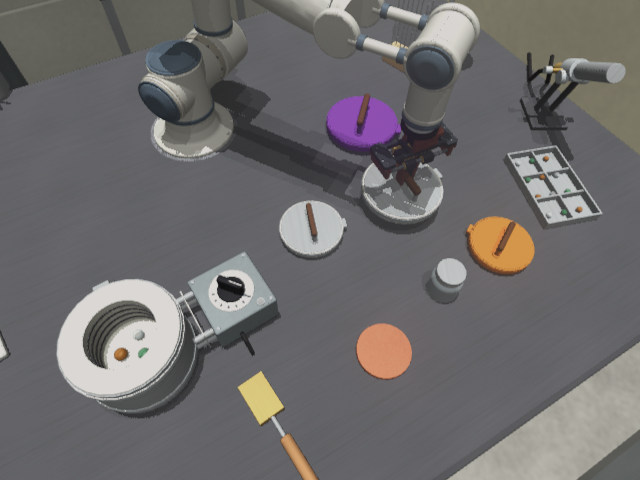

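The lid (402,190 in the scene view) is off the bench: 7.1 N load, 16 mm gap. Next I'll lift and carry, turning the lid +60° so its tab points away from the switch.

step_arm --dp '[[0, 0, 0.05], [0, 0, 0.15], [0, 0, 0.3], [0, 0, 0.45], [0, 0, 0.6], [0, 0, 0.75], [0, 0, 0.9], [0, 0, 1]]' --rot '[[0, 0, 0], [0, 0, 0], [0, 0, 0], [0, 0, 0], [0, 0, 0], [0, 0, 0], [0, 0, 0], [0, 0, 0]]'

```text
t: 8.05
ee_pos: [469.0, 347.0, 250.1]
ee_rot: [-2.189, 0.073, 2.182]
force: [0.6, 0.5, -6.1]
finger_gap: 0.181
```

step_arm --dp '[[0, -0.04, 0.05], [0.01, -0.12, 0.1], [0.02, -0.22, 0.15], [0.04, -0.35, 0.2], [0.06, -0.5, 0.2], [0.08, -0.66, 0.2], [0.1, -0.83, 0.2], [0.12, -1, 0.2]]' --rot '[[0, 0, 0.01], [0, 0, 0.02], [0, 0, 0.04], [0, 0, 0.06], [0, 0, 0.08], [0, 0, 0.11], [0, 0, 0.14], [0, 0, 0.17]]'

```text
t: 8.85
ee_pos: [486.4, 195.4, 275.9]
ee_rot: [2.114, 0.213, -2.117]
force: [0.3, 0.0, -6.1]
finger_gap: 0.178
```

step_arm --dp '[[0.01, -0.15, 0], [0.03, -0.3, 0], [0.05, -0.45, 0], [0.07, -0.6, 0], [0.09, -0.73, 0], [0.11, -0.87, 0], [0.12, -1, 0]]' --rot '[[0, 0, 0.03], [0, 0, 0.06], [0, 0, 0.09], [0, 0, 0.12], [0, 0, 0.15], [0, 0, 0.18], [0, 0, 0.21]]'

```text
t: 9.55
ee_pos: [504.3, 45.4, 275.8]
ee_rot: [1.922, 0.522, -1.924]
force: [-0.3, -0.0, -6.3]
finger_gap: 0.179
```

step_arm --dp '[[0.01, -0.15, 0], [0.03, -0.3, 0], [0.05, -0.45, 0], [0.07, -0.6, 0], [0.09, -0.73, 0], [0.11, -0.87, 0], [0.12, -1, 0]]' --rot '[[0, 0, 0.03], [0, 0, 0.06], [0, 0, 0.09], [0, 0, 0.12], [0, 0, 0.15], [0, 0, 0.18], [0, 0, 0.21]]'

```text
t: 10.25
ee_pos: [522.3, -104.5, 275.8]
ee_rot: [1.71, 0.785, -1.712]
force: [0.1, 0.3, -5.8]
finger_gap: 0.179
```

step_arm --dp '[[0.01, -0.15, 0], [0.03, -0.3, 0], [0.05, -0.45, 0], [0.07, -0.6, 0], [0.09, -0.72, 0], [0.11, -0.82, 0], [0.12, -0.9, 0], [0.12, -0.9, 0]]' --rot '[[0, 0, 0.02], [0, 0, 0.04], [0, 0, 0.06], [0, 0, 0.07], [0, 0, 0.075], [0, 0, 0.077], [0, 0, 0.077], [0, 0, 0.077]]'

```text
t: 11.05
ee_pos: [540.4, -239.6, 275.7]
ee_rot: [1.631, 0.868, -1.633]
force: [-0.6, 0.4, -6.9]
finger_gap: 0.179
```

```bash
python3 - <<'E'
from st import *
st()
E
```

```text
t 11.05 pos [ 540.4 -239.6  275.7] yaw -34.0 x [-0.001  0.    -1.   ] F [-0.6  0.4 -6.9] T [-0.   -0.09  0.03] gap 15.7 q [-0.47  0.08  1.18 -0.    1.88  0.12]
```

step_arm --dp '[[0.005, -0.08, 0], [0.01, -0.18, 0], [0.015, -0.28, 0], [0.02, -0.38, 0], [0.025, -0.44, 0], [0.026, -0.474, 0], [0.026, -0.474, 0], [0.026, -0.474, 0]]' --rot '[[0, 0, 0], [0, 0, 0], [0, 0, 0], [0, 0, 0], [0, 0, 0], [0, 0, 0], [0, 0, 0], [0, 0, 0]]'

```text
t: 11.85
ee_pos: [544.6, -309.1, 276.4]
ee_rot: [1.631, 0.869, -1.63]
force: [-0.1, -0.3, -5.7]
finger_gap: 0.184
```

```bash
python3 - <<'E'
from st import *
from fit import *
from cell import imaging
st()
for n in("scene","top"):
    d=imaging.snapshot(n);np.savez(n+"3.npz",**d);P=cloud(d)
    for lo,hi in((205,235),): print(n,disc(P,(544,-310),130,lo+5,hi+20))
    print("rim",disc(P,(545,-310),140,140,158))
    cv2.imwrite(f"pics/{n}3.png",d["pixels"])
E
```

```text
t 11.85 pos [ 544.6 -309.1  276.4] yaw -33.9 x [-0.  0. -1.] F [-0.1 -0.3 -5.7] T [-0.11 -0.02 -0.01] gap 16.2 q [-0.57  0.18  1.07  0.    1.89  0.02]
scene (array([ 543.5, -309.7]), 94.8, 37, np.float64(242.2))
rim (array([ 543.9, -310.9]), 101.9, 29, np.float64(150.5))
top (array([ 538., -312.]), 101.6, 20, np.float64(240.7))
rim (array([ 544.7, -309.8]), 101.5, 20, np.float64(148.9))
```

View pics/scene3.png

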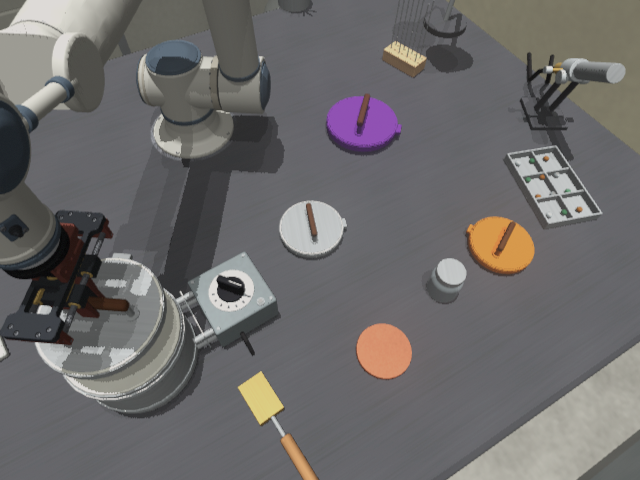

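View pics/top3.png

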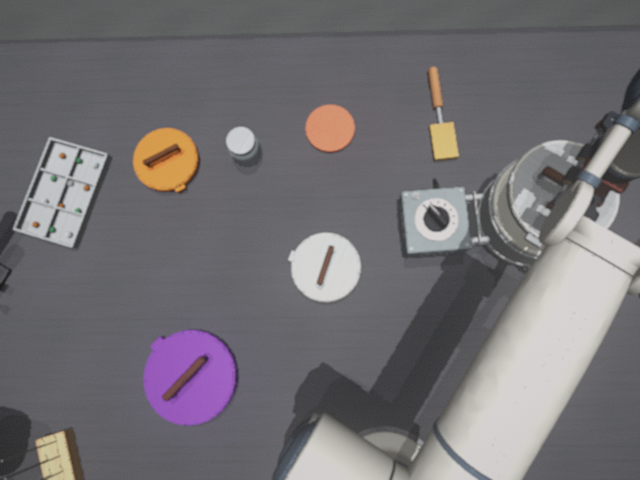

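The lid sits over the mouth: scene fit lid (543.5,-309.7), rim (543.9,-310.9). After a 1 mm correction I'll descend.

step_arm --dp '[[0, -0.008, -0.03], [0, -0.008, -0.08], [0, -0.008, -0.14], [0, -0.008, -0.2], [0, -0.008, -0.26], [0, -0.008, -0.31], [0, -0.008, -0.34], [0, -0.008, -0.34]]' --rot '[[0, 0, 0], [0, 0, 0], [0, 0, 0], [0, 0, 0], [0, 0, 0], [0, 0, 0], [0, 0, 0], [0, 0, 0]]'

```text
t: 12.75
ee_pos: [544.3, -310.4, 224.2]
ee_rot: [1.63, 0.87, -1.632]
force: [-0.2, 0.4, -5.9]
finger_gap: 0.181
```

step_arm --dp '[[0, 0, -0.01], [0, 0, -0.025], [0, 0, -0.04], [0, 0, -0.055], [0, 0, -0.065], [0, 0, -0.07], [0, 0, -0.07], [0, 0, -0.07]]' --rot '[[0, 0, 0], [0, 0, 0], [0, 0, 0], [0, 0, 0], [0, 0, 0], [0, 0, 0], [0, 0, 0], [0, 0, 0]]'

```text
t: 13.55
ee_pos: [544.6, -310.5, 215.0]
ee_rot: [1.631, 0.868, -1.63]
force: [-0.2, -0.4, -6.0]
finger_gap: 0.177
```

```bash
python3 - <<'E'
from st import *
st()
E
```

```text
t 13.55 pos [ 544.6 -310.5  215. ] yaw -33.9 x [ 0. -0. -1.] F [-0.2 -0.4 -6. ] T [-0.02 -0.06  0.  ] gap 15.6 q [-0.57  0.16  1.2   0.    1.78  0.02]
```

step_arm --dp '[[0, 0, -0.01], [0, 0, -0.02], [0, 0, -0.03], [0, 0, -0.038], [0, 0, -0.042], [0, 0, -0.042]]' --rot '[[0, 0, 0], [0, 0, 0], [0, 0, 0], [0, 0, 0], [0, 0, 0], [0, 0, 0]]'

```text
t: 14.15
ee_pos: [544.5, -310.5, 208.4]
ee_rot: [1.63, 0.869, -1.631]
force: [-0.5, 0.2, -5.9]
finger_gap: 0.176
```

step_arm --dp '[[0, 0, -0.003], [0, 0, -0.006], [0, 0, -0.008], [0, 0, -0.01], [0, 0, -0.01]]' --rot '[[0, 0, 0], [0, 0, 0], [0, 0, 0], [0, 0, 0], [0, 0, 0]]'

```text
t: 14.65
ee_pos: [544.6, -310.6, 207.5]
ee_rot: [1.631, 0.868, -1.63]
force: [-1.2, 0.4, -4.4]
finger_gap: 0.178
```

Contact is beginning (the load dropped from 5.9 to 4.4 N). A touch more.

step_arm --dp '[[0, 0, -0.003], [0, 0, -0.006], [0, 0, -0.006], [0, 0, -0.006]]' --rot '[[0, 0, 0], [0, 0, 0], [0, 0, 0], [0, 0, 0]]'

```text
t: 15.05
ee_pos: [544.6, -310.5, 207.5]
ee_rot: [1.631, 0.867, -1.63]
force: [-3.1, 1.6, 3.3]
finger_gap: 0.177
```

```bash
python3 - <<'E'
from st import *
st()
E
```

```text
t 15.05 pos [ 544.6 -310.5  207.5] yaw -33.9 x [ 0.001 -0.001 -1.   ] F [-3.1  1.6  3.3] T [ 0.32  0.54 -0.  ] gap 15.5 q [-0.57  0.16  1.21 -0.    1.77  0.02]
```

step_arm --dp '[[0, 0, 0], [0, 0, 0], [0, 0, 0], [0, 0, 0], [0, 0, 0], [0, 0, 0], [0, 0, 0], [0, 0, 0]]' --rot '[[0, 0, 0], [0, 0, 0], [0, 0, 0], [0, 0, 0], [0, 0, 0], [0, 0, 0], [0, 0, 0], [0, 0, 0]]' --hand -1

```text
t: 15.85
ee_pos: [544.6, -310.5, 206.2]
ee_rot: [1.63, 0.868, -1.63]
force: [-1.4, 0.4, 0.4]
finger_gap: 0.871
```

step_arm --dp '[[0, 0, 0.05], [0, 0, 0.12], [0, 0, 0.2], [0, 0, 0.3], [0, 0, 0.4], [0, 0, 0.5], [0, 0, 0.5]]' --rot '[[0, 0, 0], [0, 0, 0], [0, 0, 0], [0, 0, 0], [0, 0, 0], [0, 0, 0], [0, 0, 0]]'

```text
t: 16.55
ee_pos: [545.2, -310.9, 285.4]
ee_rot: [1.632, 0.863, -1.626]
force: [-0.5, -0.5, -0.4]
finger_gap: 1.0
```

step_arm --dp '[[0, 0.15, 0], [-0.01, 0.3, 0], [-0.02, 0.45, 0], [-0.03, 0.6, 0], [-0.04, 0.75, 0], [-0.05, 0.9, 0], [-0.06, 1, 0]]' --rot '[[0, 0, -0.03], [0, 0, -0.06], [0, 0, -0.09], [0, 0, -0.12], [0, 0, -0.15], [0, 0, -0.18], [0, 0, -0.18]]'

```text
t: 17.25
ee_pos: [535.4, -159.2, 281.2]
ee_rot: [1.818, 0.66, -1.818]
force: [0.2, 0.2, -0.0]
finger_gap: 0.998
```

```bash
python3 - <<'E'
from st import *
from fit import *
from cell import imaging
st()
for n in("scene","top"):
    d=imaging.snapshot(n);np.savez(n+"4.npz",**d);P=cloud(d)
    print(n,disc(P,(544,-310),130,164,182))
    m=near(P,(545,-310),92)&(P[...,2]>160)&(P[...,2]<182); A=P[m]
    for _ in range(3):
        X=np.c_[A[:,:2]-[544,-310],np.ones(len(A))];c=np.linalg.lstsq(X,A[:,2],rcond=None)[0];r=A[:,2]-X@c;A=A[abs(r)<4]
    print("tilt deg",np.degrees(c[:2]).round(2),"z",c[2].round(1),len(A))
    cv2.imwrite(f"pics/{n}4.png",d["pixels"])
E
```

```text
t 17.25 pos [ 535.4 -159.2  281.2] yaw -50.1 x [ 0.  0. -1.] F [ 0.2  0.2 -0. ] T [ 0.   -0.06 -0.04] gap 87.9 q [-0.35 -0.01  1.26  0.    1.89  0.52]
scene (array([ 543.3, -311.1]), 95.2, 39, np.float64(173.5))
tilt deg [-0.1  -0.06] z 173.6 8740
top (array([ 513.1, -272.3]), 60.8, 17, np.float64(171.9))
tilt deg [0.11 0.05] z 172.1 3952
```

View pics/scene4.png

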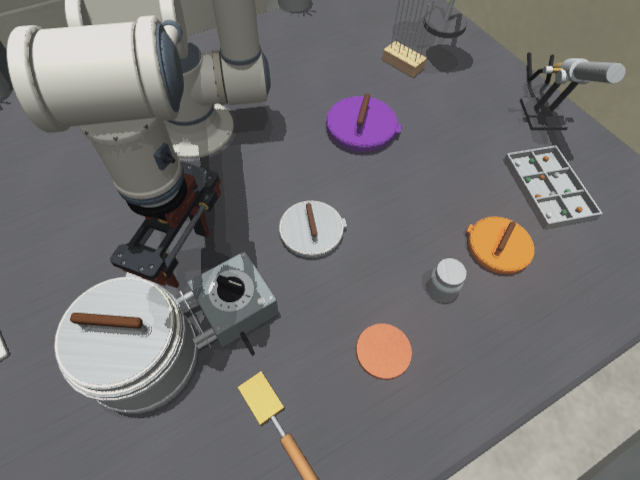

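The lid is seated at (100,330) in the scene view: level within 0.1°, top at about 173 mm, nothing on the gripper. Next I'll refine the switch axis from the dial's white ring.

```bash
python3 - <<'E'
from fit import *
for n in("top0","scene0"):
    d=load(n);P=cloud(d);hsv=cv2.cvtColor(d["pixels"],cv2.COLOR_BGR2HSV)
    bx=near(P,(533,-110),60)
    m=(bx&(hsv[...,2]>185)&(hsv[...,1]<28)).astype(np.uint8)
    m=cv2.morphologyEx(m,cv2.MORPH_OPEN,np.ones((2,2)))
    cs=max(cv2.findContours(m,cv2.RETR_EXTERNAL,cv2.CHAIN_APPROX_NONE)[0],key=cv2.contourArea)[:,0]
    q=np.array([ray(d,u,v,84)[:2] for u,v in cs]);c,r=circ(q)
    for _ in range(4): e=abs(np.hypot(*(q-c).T)-r);q2=q[e<2];c,r=circ(q2)
    print(n,"ring",c,r,len(q2),len(q))
    # black knob bar, white line pixels high
    for lo in(108,113,118):
        k=near(P,(533.5,-110),36)&(P[...,2]>lo);print(lo,rect(P[k][:,:2]),k.sum())
    k=near(P,(533.5,-110),30)&(P[...,2]>112)&(hsv[...,2]>110);print("line",P[k].mean(0).round(1),k.sum(), rect(P[k][:,:2]))
    k=near(P,(533.5,-110),22)&(P[...,2]>80); print("ztop",np.nanpercentile(P[k][:,2],[10,50,90,97]).round(1))
    k=near(P,(533.5,-110),60)&~near(P,(533.5,-110),48)&(P[...,2]>76)&(P[...,2]<95); print("boxz",np.median(P[k][:,2]))
E
```

```text
top0 ring [ 530.3 -113.1] 44.3 124 124
108 (array([ 534.1, -109.7]), array([51.6, 16.2]), 39.3) 226
113 (array([ 534.1, -109.7]), array([51.6, 16.2]), 39.3) 211
118 (array([ 534. , -109.8]), array([51.2, 16.2]), 39.1) 191
line [ 542.2 -103.   125.7] 55 (array([ 534.6, -110.2]), array([51.4, 11.2]), 40.8)
ztop [ 90.9 110.  127.3 130.1]
boxz 84.4202055646308
scene0 ring [506.3 -71.4] 59.1 17 121
108 (array([ 533.2, -109.8]), array([51.5, 14.5]), 39.8) 265
113 (array([ 533.2, -109.8]), array([51.5, 14.5]), 39.8) 240
118 (array([ 533.2, -109.8]), array([51.5, 14.5]), 39.8) 215
line [ 534.2 -107.4  127.5] 38 (array([ 530.2, -108.7]), array([49.3, 10.9]), 44.1)
ztop [ 92.7 110.4 128.5 129.3]
boxz 85.78674036568037
```

step_arm --dp '[[-0.005, 0.05, 0], [-0.01, 0.13, 0], [-0.015, 0.2, -0.1], [-0.02, 0.26, -0.2], [-0.025, 0.3, -0.35], [-0.028, 0.314, -0.5], [-0.028, 0.314, -0.6], [-0.028, 0.314, -0.6]]' --rot '[[0, 0, 0], [0, 0, 0], [0, 0, 0], [0, 0, 0], [0, 0, 0], [0, 0, 0], [0, 0, 0], [0, 0, 0]]'

```text
t: 18.15
ee_pos: [530.3, -113.2, 188.4]
ee_rot: [1.815, 0.662, -1.823]
force: [1.0, 0.2, -0.2]
finger_gap: 1.001
```

```bash
python3 - <<'E'
from st import *
from cell import imaging
st();d=imaging.snapshot("wrist");cv2.imwrite("pics/w5.png",d["pixels"]);np.savez("w5.npz",**d)
E
```

```text
t 18.15 pos [ 530.3 -113.2  188.4] yaw -50.1 x [-0.005  0.001 -1.   ] F [ 1.   0.2 -0.2] T [-0.03  0.02 -0.05] gap 88.1 q [-0.27 -0.06  1.48 -0.    1.73  0.6 ]
```

View pics/w5.png

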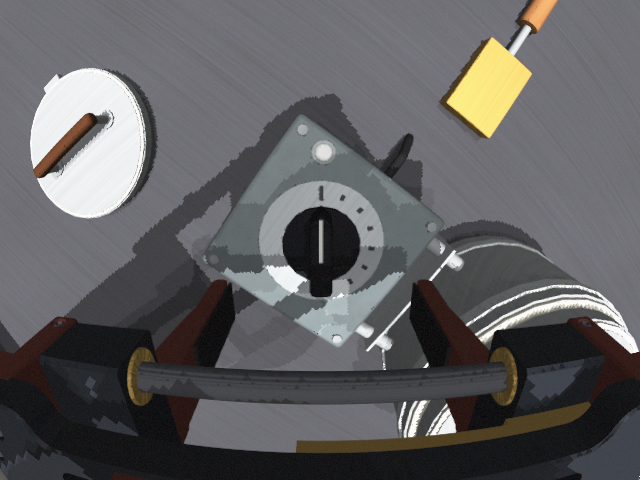

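The wrist view shows the white line and the long dash both upright at column 321, midway between the fingers (232 and 415), so position and yaw are right. Descending.

step_arm --dp '[[0, 0, -0.08], [0, 0, -0.16], [0, 0, -0.25], [0, 0, -0.33], [0, 0, -0.4], [0, 0, -0.46], [0, 0, -0.48], [0, 0, -0.48]]' --rot '[[0, 0, 0], [0, 0, 0], [0, 0, 0], [0, 0, 0], [0, 0, 0], [0, 0, 0], [0, 0, 0], [0, 0, 0]]'

```text
t: 19.0
ee_pos: [531.2, -113.4, 118.6]
ee_rot: [1.818, 0.66, -1.819]
force: [0.0, 0.1, 0.5]
finger_gap: 0.999
```

```bash
python3 - <<'E'
from st import *
st()
E
```

```text
t 19.0 pos [ 531.2 -113.4  118.6] yaw -50.1 x [-0.001  0.    -1.   ] F [0.  0.1 0.5] T [-0.04 -0.05 -0.02] gap 87.9 q [-0.27 -0.05  1.59 -0.    1.6   0.6 ]
```

step_arm --dp '[[0, 0.007, -0.02], [0, 0.007, -0.03], [0, 0.007, -0.03]]' --rot '[[0, 0, 0], [0, 0, 0], [0, 0, 0]]'

```text
t: 19.3
ee_pos: [531.4, -112.4, 114.8]
ee_rot: [1.818, 0.659, -1.818]
force: [-0.2, -0.8, 0.1]
finger_gap: 1.002
```

step_arm --dp '[[0, 0, 0], [0, 0, 0], [0, 0, 0], [0, 0, 0], [0, 0, 0], [0, 0, 0], [0, 0, 0], [0, 0, 0]]' --rot '[[0, 0, 0], [0, 0, 0], [0, 0, 0], [0, 0, 0], [0, 0, 0], [0, 0, 0], [0, 0, 0], [0, 0, 0]]' --hand 1

```text
t: 20.1
ee_pos: [531.4, -112.4, 114.7]
ee_rot: [1.818, 0.66, -1.818]
force: [0.1, -0.2, -0.2]
finger_gap: 0.313
```

step_arm --dp '[[0, 0, 0], [0, 0, 0], [0, 0, 0], [0, 0, 0], [0, 0, 0], [0, 0, 0], [0, 0, 0], [0, 0, 0]]' --rot '[[0, 0, 0], [0, 0, 0], [0, 0, 0], [0, 0, 0], [0, 0, 0], [0, 0, 0], [0, 0, 0], [0, 0, 0]]'

```text
t: 20.9
ee_pos: [530.8, -111.7, 114.6]
ee_rot: [1.818, 0.662, -1.819]
force: [-3.7, 3.8, 1.8]
finger_gap: 0.158
```

```bash
python3 - <<'E'
from st import *
st()
E
```

```text
t 20.9 pos [ 530.8 -111.7  114.6] yaw -50.1 x [-0.001  0.001 -1.   ] F [-3.7  3.8  1.8] T [ 0.56  0.6  -0.01] gap 13.9 q [-0.27 -0.05  1.6   0.    1.6   0.6 ]
```

Gripped (14 mm gap, about 5 N side load, which the shift below trims out). Turning clockwise.

step_arm --dp '[[-0.005, 0.006, 0], [-0.005, 0.006, 0], [-0.005, 0.006, 0], [-0.005, 0.006, 0], [-0.005, 0.006, 0], [-0.005, 0.006, 0], [-0.005, 0.006, 0], [-0.005, 0.006, 0]]' --rot '[[0, 0, 0], [0, 0, -0.04], [0, 0, -0.1], [0, 0, -0.16], [0, 0, -0.22], [0, 0, -0.28], [0, 0, -0.34], [0, 0, -0.4]]'

```text
t: 21.7
ee_pos: [530.5, -110.9, 114.7]
ee_rot: [2.189, 0.072, -2.189]
force: [-1.8, 4.2, 1.1]
finger_gap: 0.157
```

```bash
python3 - <<'E'
from st import *
st()
E
```

```text
t 21.7 pos [ 530.5 -110.9  114.7] yaw -86.3 x [-0.     0.001 -1.   ] F [-1.8  4.2  1.1] T [0.58 0.4  0.12] gap 13.8 q [-0.27 -0.05  1.6   0.    1.6   1.24]
```

step_arm --dp '[[0, 0.005, 0], [0, 0.005, 0], [0, 0.005, 0], [0, 0.005, 0], [0, 0.005, 0], [0, 0.005, 0], [0, 0.005, 0], [0, 0.005, 0]]' --rot '[[0, 0, -0.06], [0, 0, -0.12], [0, 0, -0.18], [0, 0, -0.24], [0, 0, -0.3], [0, 0, -0.35], [0, 0, -0.385], [0, 0, -0.4]]'

```text
t: 22.5
ee_pos: [530.6, -110.2, 114.7]
ee_rot: [-1.903, 0.548, 1.903]
force: [-0.9, 4.4, 0.5]
finger_gap: 0.159
```

step_arm --dp '[[0, 0, 0], [0, 0, 0], [0, 0, 0], [0, 0, 0]]' --rot '[[0, 0, 0], [0, 0, 0], [0, 0, 0], [0, 0, 0]]'

```text
t: 22.9
ee_pos: [530.6, -110.2, 114.7]
ee_rot: [-1.904, 0.546, 1.905]
force: [-1.4, 4.7, 0.9]
finger_gap: 0.158
```

```bash
python3 - <<'E'
from st import *
from fit import *
from cell import imaging
st()
for n in("wrist","scene","top"):
    d=imaging.snapshot(n);np.savez(n+"6.npz",**d);im=d["pixels"]
    if n=="scene": print(disc(cloud(d),(544,-310),130,164,182))
    cv2.imwrite(f"pics/{n}6.png",im)
w=cv2.imread("pics/wrist6.png")[170:420,200:440];cv2.imwrite("pics/wc6.png",cv2.resize(w,None,fx=2.4,fy=2.4,interpolation=cv2.INTER_CUBIC))
E
```

```text
t 22.9 pos [ 530.6 -110.2  114.7] yaw -122.0 x [-0.     0.001 -1.   ] F [-1.4  4.7  0.9] T [0.94 0.29 0.12] gap 13.9 q [-0.27 -0.05  1.6   0.    1.6   1.86]
(array([ 543.1, -311. ]), 95.4, 38, np.float64(173.4))
```

View pics/wc6.png

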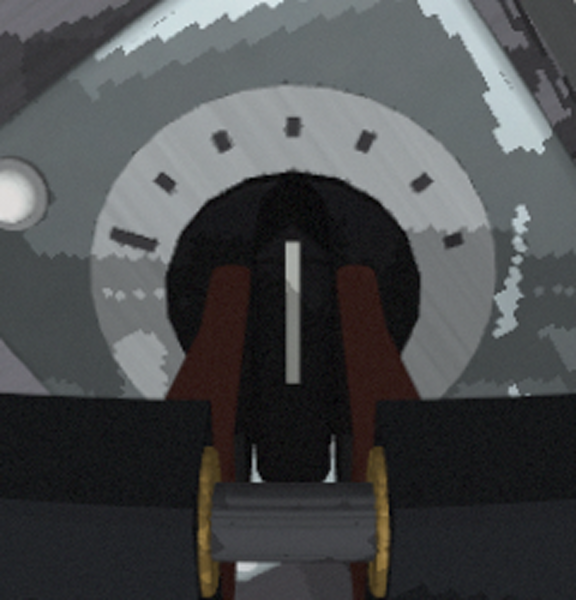

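View pics/scene6.png

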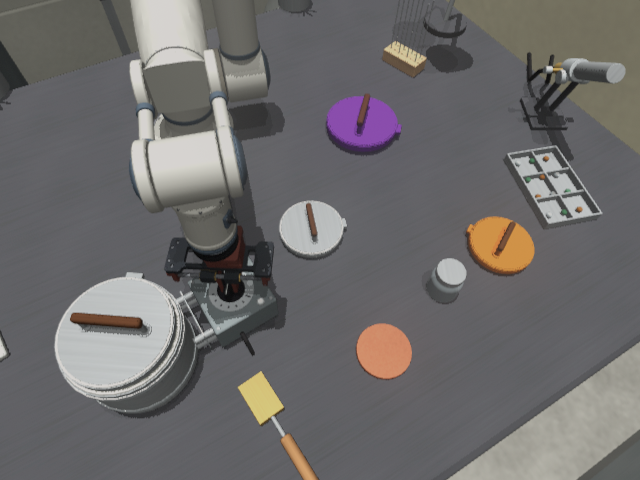

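The wrist crop shows the white line (column 293) exactly on the third short dash after the long one (293,127). The lid is undisturbed and the other objects are where they were. Handing in.

```bash
python3 - <<'E'
from cell import ticket
print(ticket.finish_job())
E
```

```text
the job is handed in; nothing more can be done
None
```

I closed the kiln with the large white lid and turned the switch clockwise to its third click. The job was handed in at about 23 s with the gripper still holding the switch there; no verdict is reported.

- **Lid:** I picked it up by its handle bar, turned it 60° on the way so its tab points away from the switch, and lowered it until the rim took its weight. After letting go, it was level to about 0.1° with its top at 172–173.6 mm (172 mm expected). The scene camera put it within about 1 mm of the rim's centre. The top camera's fit of the disc at that moment was no use because the arm hid most of it.
- **Switch:** It turned 72° in one grip. In the wrist picture the white line lies on the third short dash. There is 0.12 N m on the wrist about the switch axis, a 13.9 mm finger gap and a steady side load of about 5 N.
- **Other things:** In the last scene picture nothing else on the bench looks moved.

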